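# Clear the check weight off the bench scale, then weigh the yellow parts box

## Robot

A 6-joint arm with a two-finger parallel gripper is mounted at the origin on the work surface. World frame = base frame: x ahead of the robot, y to its left, z up, the work surface at z = 0. Lengths are in m, angles in rad, forces in N, time in s.
With the tool pointing down it reaches from about 0.325 to 0.775 m from the base axis. Payload 9.3 kg.
Tool frame: the origin (TCP) lies on the mounting face of the last link; the fingertips stand robot.nose_length ahead of it and the grasp point (between the pads) lies 155 mm ahead of it (robot.nose_length is the distance from the TCP to the fingertips, in m); z points along the fingers, y is the direction in which the jaws open and shut (so a half turn about z gives the same grasp; the last joint's range is limited). The gripper opens to 85 mm and grips with 20 to 120 N. Pads are 22 mm wide; open, the fingers measure 114 mm over their backs; the gripper's body (76 mm by 85 mm) begins 54 mm behind the grasp point. The pads swing forward as they close: fully open they stand 13 mm farther back than shut.
Start: joints at [1.147, 0.259, 0.021, 1.334, 0, 1.418], TCP at [0.147, 0.53, 0.405] pointing down, gripper open.
Joint ranges: [-3.04, 3.04], [-0.91, 1.82], [-1.04, 1.36], [-1.92, 1.95], [-1.52, 1.45], [-3.14, 3.14]. Speed limits (rad/s): [2.22, 2.22, 2.79, 3.14, 3.14, 3.14].

## Interface

Orientations are given as [roll, pitch, yaw] about the fixed x, y, z axes, in that order (R = Rz(yaw) Ry(pitch) Rx(roll)).
In Python, from plant import robot gives the robot as it stands. The module is installed in compiled form; this text tells all that it offers. Calls block until the motion is done:
- robot.move_ptp(position, orientation): joint-space move of the TCP to a pose.
- robot.move_straight(position, attitude=None, vel=0.15, contact_N=None): straight line of the TCP; attitude=None keeps the orientation; vel is the mean speed in m/s. With contact_N (N) it stops when the force on the tool has changed by that much, and returns True; else False.
- robot.goto_joints(angles): joint-space move.
- robot.set_gripper(opening, grip_force=None): opening from 0.0 (shut) to 1.0 (fully open); grip_force is the grip in N (None keeps the last); returns when the fingers have stopped.
- robot.pause(seconds).
- robot.inverse_kinematics(position, orientation): joint angles nearest the present ones, or None.
- robot.read_camera(name): name is "side" or "top" or "wrist"; returns a dict with "color" (480x640x3 uint8, blue, green, red), "depth" (480x640 float32, m along the optical axis (not along the pixel's ray), 0 where there is no reading), "mtx" (3x3 intrinsics, pixels), "rvec" (rotation vector, rad) and "tvec" (3), from world to camera coordinates, as OpenCV has them. Camera axes: x right, y down, z forward; pixel columns grow to the right and rows downward; lengths in m; the calibration is good to about 2 mm. A picture is of the moment at which its call begins.
A pose or a line that the arm cannot do raises robot.Unreachable and nothing moves.
- robot.hand_in(): hands the job in, once; it reports no verdict.
Readings, each from a call of its own:
- robot.current_time_s(): time.
- robot.current_joint_pos(): joint angles.
- robot.current_qd(): joint speeds.
- robot.current_joint_torque(): joint torques, N m.
- robot.current_tcp_pos(): TCP position.
- robot.current_tool_rot(): TCP orientation.
- robot.current_ft_force(): force on the tool from outside, world axes, zero at the start.
- robot.current_ft_torque(): the same for the moment, N m.
- robot.current_finger_gap(): opening from 0.0 (shut) to 1.0 (fully open).
Only numpy, scipy, OpenCV 4.12 (cv2) and the standard library are available. Lean on these libraries where they do the work, as an engineer would, in place of code of your own. Each camera call takes 0.05 s, during which the arm holds its last target.

## Task

The brass check weight was left on the bench scale: take it off first and stand it upright in the shallow blue tray. Then set the yellow parts box gently down on the middle of the scale's steel pan, right way up and with nothing else on the pan, so that it can be weighed.

Things in the scene. Friction and masses are not known exactly. Their poses are not given: they have to be found in the camera images.
- weight: Brass 500 g check weight, standing upright near the middle of the scale's pan at the start. Round body 38 mm in diameter and 46 mm high, above it a neck 18 mm in diameter and a knob 28 mm in diameter; 65 mm high in all. Origin: centre of its underside; z up along its axis.
- yellow_box: Closed yellow plastic parts box with a rigid fixed lid and a blank white label on top, about 0.4 kg, lying flat on the bench. 90 mm long (its x axis), 55 mm wide (its y axis), 50 mm high; below the 12 mm high lid rim its sides stand 1.5 to 2 mm farther in. Origin: centre of its underside; z up. A green and a white box of the same shape stand nearby and are not wanted.
- scale: Grey bench scale with a square steel pan, fixed to the bench. The pan is flat, rigid and without a rim, 170 x 170 mm, its top 70 mm above the bench. Origin: on the bench, straight below the centre of the pan; z up, x and y along the pan's sides. On its -x side a lower display console (no higher than 43 mm above the bench) reaches out to 163 mm from the origin, 200 mm wide.
- tray: Shallow square blue plastic tray, fixed to the bench: 126 x 126 mm outside, walls 8 mm thick, so 110 x 110 mm inside; its inner floor lies 8 mm and its rim 18 mm above the bench. Origin: on the bench below its centre; x and y along its sides.
Mind the look-alikes: they are no part of the job. What is meant by the yellow_box is not pink, and is the smaller of those in its own colour.

How it is judged:
On the way, in this order (a step that is already met when the one before it is completed fails the run):
1. the check weight stands upright in the blue tray (x of weight in the frame of tray between -0.042 and 0.042 m and y of weight in the frame of tray between -0.042 and 0.042 m and z of weight in the frame of tray below 0.014 m and angle between weight's own z axis and vertical below 0.17 rad), for 0.2 s.
2. after that, the yellow box sits on the middle of the pan (horizontal distance between yellow_box and scale below 0.025 m and z of yellow_box in the frame of scale below 0.076 m and angle between yellow_box's own z axis and vertical below 0.1 rad), for 0.2 s.
At the end, for the whole second after the job is handed in: The weight stands on the tray's floor inside its walls, within 10 degrees of upright; the yellow box lies flat (6 degrees), lid up, within 25 mm of the pan's centre; the scale carries only that box (under 6 N in all); both at rest (all of step 1 and all of step 2 and z of yellow_box in the frame of scale above 0.064 m and contact force between scale and anything else below 6 N and linear speed of each of yellow_box, weight below 0.02 m/s); the robot touches nothing.
It fails at once if the yellow box is let fall onto the scale from more than about 18 mm (not held and moving at over 0.6 m/s above the scale) (linear speed of yellow_box above 0.6 m/s and contact force between the fingers and yellow_box below 0.2 N and horizontal distance between yellow_box and scale below 0.1 m).
It fails at once if the yellow box is pushed hard onto the scale (more than 60 N) (contact force between yellow_box and scale above 60 N).
It also fails if it takes over 72 s, if anything falls off the work surface, if the arm or the gripper's body presses on something with over 40 N, if the wrist force passes 120 N, or if a joint passes its speed limit or range.

## Working session

There is one attempt and no reset: what is moved stays moved. The work goes in short steps, each a Python script; the robot and the scene stay as the last script left them, time stands still between calls to the robot, and variables do not carry over. Pictures are saved under pics/ and viewed, and the job is handed in when it is done.

```bash
mkdir -p pics
python3 - <<'E'
from plant import robot
import cv2,numpy as np
print(robot.nose_length,robot.current_time_s(),robot.current_tool_rot(),robot.current_tcp_pos())
for n in ["top","side"]:
    c=robot.read_camera(n); cv2.imwrite(f"pics/{n}0.png",c["color"]); np.savez(f"{n}0.npz",**c)
    R=cv2.Rodrigues(c["rvec"])[0]; print(n,(-R.T@np.array(c["tvec"]).ravel()),R[2],c["mtx"][0])
E
```

```text
0.1734 0.0 [-3.14025033e+00 -1.94225084e-04  2.87078295e+00] [0.14712556 0.52990873 0.40404876]
top [0.31317069 0.08099513 1.22503974] [ 0.10374581 -0.0187119  -0.99442781] [460.30548506   0.         321.87557515]
side [-0.01980503 -0.62365414  0.92525685] [ 0.36998357  0.58214625 -0.72402894] [500.87112079   0.         317.45490818]
```

View pics/top0.png

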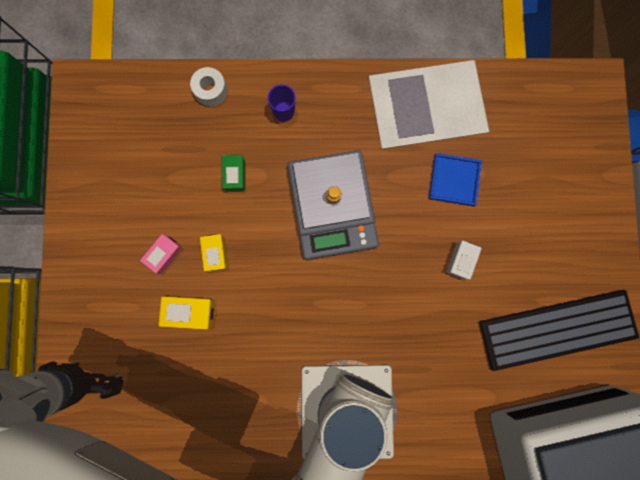

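View pics/side0.png

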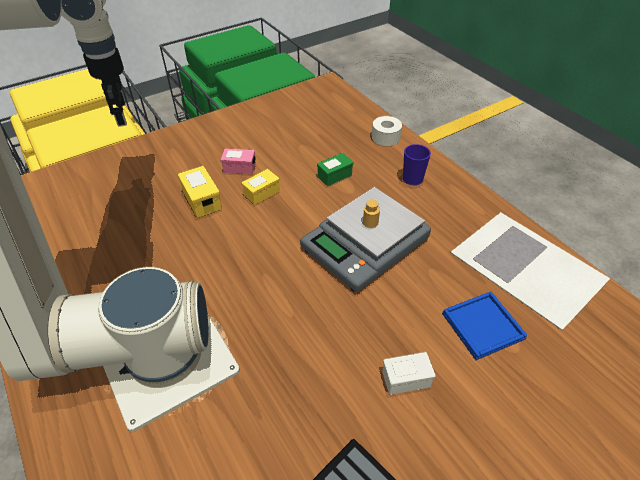

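The candidates in the top view are yellow A at (213,253), yellow B at (186,313), which is larger, and pink at (160,254). A fits: it is yellow and the smaller of the two. I'll measure it and confirm in a crop.

```bash
cat > h.py <<'E'
import cv2,numpy as np
def load(n): return dict(np.load(n))
def ray(c,uv,z):
    R=cv2.Rodrigues(c["rvec"])[0]; t=np.array(c["tvec"]).ravel()
    uv=np.atleast_2d(np.asarray(uv,float))
    d=np.c_[uv,np.ones(len(uv))]@np.linalg.inv(c["mtx"]).T@R
    o=-R.T@t; s=(z-o[2])/d[:,2]; return (o+s[:,None]*d)[:,:2]
def mask(c,lo,hi):
    return cv2.inRange(cv2.cvtColor(c["color"],cv2.COLOR_BGR2HSV),lo,hi)
def blobs(m,amin):
    cs=cv2.findContours(m,cv2.RETR_EXTERNAL,cv2.CHAIN_APPROX_NONE)[0]
    return [k for k in cs if cv2.contourArea(k)>amin]
def rect(c,k,z):
    p=ray(c,k.reshape(-1,2),z).astype(np.float32)
    (x,y),(w,h),a=cv2.minAreaRect(p*1000)
    if w<h: w,h,a=h,w,a+90
    return np.round([x/1000,y/1000],4),round(w,1),round(h,1),round(a,1)
def pts(c,sel):
    v,u=np.nonzero(sel&(c["depth"]>0)); d=c["depth"][v,u].astype(float)
    P=(np.c_[u,v,np.ones(len(u))]*d[:,None])@np.linalg.inv(c["mtx"]).T
    return (P-np.array(c["tvec"]).ravel())@cv2.Rodrigues(c["rvec"])[0],u,v
E
python3 - <<'E'
from h import *
for n in("top","side"):
    c=load(n+"0.npz")
    print(n)
    for nm,lo,hi,z in(("yel",(22,120,100),(35,255,255),.05),("blue",(105,150,80),(122,255,255),.018),("brass",(10,120,90),(22,255,255),.135)):
        for k in blobs(mask(c,lo,hi),60):
            u=k.reshape(-1,2).mean(0)
            if 120<u[0]<530 and u[1]<340 and (nm!="brass" or 300<u[0]<390): print(nm,u.round(),*rect(c,k,z))
    P,u,v=pts(c,np.ones((480,640),bool))
    s=(P[:,2]>.064)&(P[:,2]<.078)&(P[:,0]>.3)&(P[:,0]<.8)&(abs(P[:,1]-.05)<.25)
    q=P[s]; m=np.zeros((480,640),np.uint8); m[v[s],u[s]]=255
    for k in blobs(m,300): print("pan",k.reshape(-1,2).mean(0),*rect(c,k,.07))
    print("pan z",np.median(q[:,2]))
    s=(P[:,2]>.10)&(P[:,2]<.15)&(P[:,0]>.4)&(P[:,0]<.75)&(abs(P[:,1]-.05)<.12)
    if s.any(): print("weight top",P[s].mean(0),P[s].min(0),P[s].max(0),s.sum())
    if n=="top":
        for nm,(a,b) in {"A":(213,253),"B":(186,313)}.items():
            s=(abs(u-a)<30)&(abs(v-b)<25)&(P[:,2]>.035)&(P[:,2]<.12); print(nm,"z",np.percentile(P[s][:,2],[10,50,90]),P[s].mean(0))
c=load("top0.npz"); cv2.imwrite("pics/crop.png",cv2.resize(c["color"][130:340,130:500],None,fx=2.1,fy=2.1,interpolation=cv2.INTER_CUBIC))
E
```

```text
top
yel [185. 312.] [0.2571 0.4026] 132.7 75.3 86.2
yel [213. 252.] [0.4082 0.3373] 89.9 58.5 8.0
yel [514.  46.] [ 0.9577 -0.4684] 60.1 46.4 177.0
blue [455. 179.] [ 0.6018 -0.3021] 126.4 125.1 170.0
brass [368. 253.] [0.4574 0.009 ] 1422.7 1157.9 90.0
pan [330.65490196 190.14509804] [0.5634 0.0356] 169.9 169.6 9.4
pan z 0.0700252594316332
weight top [0.54155795 0.03176286 0.12499792] [0.52565824 0.01426035 0.10021151] [0.56354376 0.04875881 0.13992669] 199
A z [0.04665967 0.04991315 0.0530084 ] [0.40848469 0.33950125 0.04983401]
B z [0.0648629  0.06836166 0.07130854] [0.25792217 0.40010283 0.06773746]
side
yel [261. 186.] [0.4009 0.3163] 111.9 95.7 8.0
yel [200. 191.] [0.2582 0.3904] 191.5 83.8 84.4
yel [471. 119.] [1.1026 0.2389] 399.5 47.2 179.9
blue [484. 325.] [ 0.5992 -0.3069] 133.0 129.8 170.2
brass [305. 302.] [0.3707 0.0323] 1289.9 1220.9 75.8
pan [375.245 220.695] [0.5635 0.0322] 173.5 172.3 9.4
pan z 0.07047371694229257
weight top [0.54113843 0.02336803 0.1214109 ] [0.52580415 0.00752713 0.10025767] [0.56462971 0.04719681 0.13875965] 262
```

View pics/crop.png

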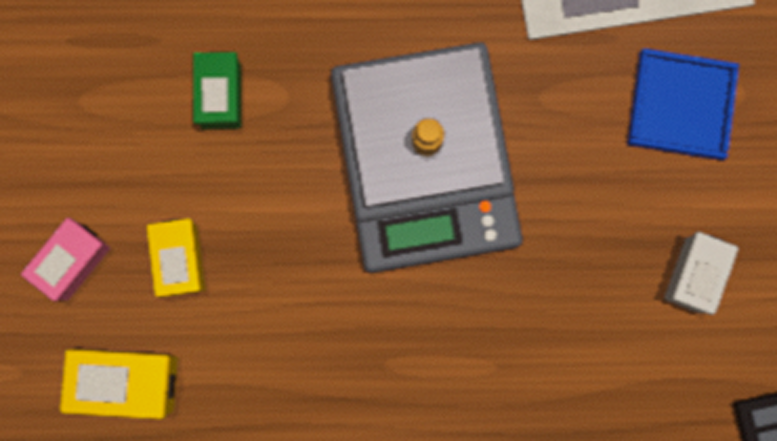

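The crop shows A at about (174,258), plain yellow and about 90x55 mm with its top at 50 mm. B at (118,383) is larger (about 115x68 mm, 68 mm high) and the one at (63,260) is pink. So A is the target. Next I refine the weight's position and check IK.

Run:
```python
from h import *
from plant import robot
for n in("top","side"):
    c=load(n+"0.npz"); m=mask(c,(8,130,110),(24,255,255)).copy()
    P,u,v=pts(c,m>0)
    s=(P[:,2]>.085)&(P[:,0]>.45)&(P[:,0]<.65)&(abs(P[:,1]-.03)<.08)
    t=s&(P[:,2]>.126); b=np.zeros((480,640),np.uint8); b[v[t],u[t]]=255
    k=max(blobs(b,1),key=cv2.contourArea); (uv,r)=cv2.minEnclosingCircle(k)
    print(n,"knob px",uv,r,"xy",ray(c,uv,.133),"depth mean",P[t].mean(0),t.sum())
for nm,p in {"w":(.543,.029,.26),"wu":(.543,.029,.36),"t":(.602,-.303,.193),"tu":(.602,-.303,.36),"b":(.4083,.339,.199),"bu":(.4083,.339,.36),"s":(.5635,.034,.27),"su":(.5635,.034,.36)}.items():
    for y in (9,-171,-81,99):
        q=robot.inverse_kinematics(p,[np.pi,0,np.radians(y)]); print(nm,y,None if q is None else np.round(q,2))
```

```text
top knob px (333.5, 192.0) 5.590270042419434 xy [[0.5444238  0.03105905]] depth mean [0.54405013 0.03106254 0.13432718] 103
side knob px (372.0, 204.0) 5.831051826477051 xy [[0.5454369  0.02834519]] depth mean [0.54473629 0.02694413 0.13433039] 90
w 9 [-0.1   0.33 -0.26  0.98  0.    2.88]
w -171 [-0.1   0.33 -0.26  0.98  0.   -0.26]
w -81 [-0.1   0.33 -0.26  0.98  0.   -1.83]
w 99 [-0.1   0.33 -0.26  0.98  0.    1.31]
wu 9 [-0.1   0.26 -0.08  1.22  0.    2.88]
wu -171 [-0.1   0.26 -0.08  1.22  0.   -0.26]
wu -81 [-0.1   0.26 -0.08  1.22  0.   -1.83]
wu 99 [-0.1   0.26 -0.08  1.22  0.    1.31]
t 9 [-0.59  0.58 -0.01  0.98  0.    2.39]
t -171 [-0.59  0.58 -0.01  0.98  0.   -0.75]
t -81 [-0.59  0.58 -0.01  0.98  0.   -2.32]
t 99 [-0.59  0.58 -0.01  0.98  0.    0.82]
tu 9 [-0.59  0.49  0.26  1.34  0.    2.39]
tu -171 [-0.59  0.49  0.26  1.34  0.   -0.75]
tu -81 [-0.59  0.49  0.26  1.34  0.   -2.32]
tu 99 [-0.59  0.49  0.26  1.34  0.    0.82]
b 9 [ 0.53  0.37 -0.38  0.82  0.   -2.76]
b -171 [ 0.53  0.37 -0.38  0.82  0.    0.38]
b -81 [ 0.53  0.37 -0.38  0.82  0.   -1.19]
b 99 [ 0.53  0.37 -0.38  0.82  0.    1.95]
bu 9 [ 0.53  0.24 -0.11  1.21  0.   -2.76]
bu -171 [ 0.53  0.24 -0.11  1.21  0.    0.38]
bu -81 [ 0.53  0.24 -0.11  1.21  0.   -1.19]
bu 99 [ 0.53  0.24 -0.11  1.21  0.    1.95]
s 9 [-0.09  0.35 -0.19  1.02  0.    2.9 ]
s -171 [-0.09  0.35 -0.19  1.02  0.   -0.25]
s -81 [-0.09  0.35 -0.19  1.02  0.   -1.82]
s 99 [-0.09  0.35 -0.19  1.02  0.    1.33]
su 9 [-0.09  0.3  -0.04  1.24  0.    2.9 ]
su -171 [-0.09  0.3  -0.04  1.24  0.   -0.25]
su -81 [-0.09  0.3  -0.04  1.24  0.   -1.82]
su 99 [-0.09  0.3  -0.04  1.24  0.    1.33]
```

Run:
```python
from plant import robot
import numpy as np,cv2
o=[np.pi,0,np.radians(-171)]
robot.move_ptp([.5447,.0297,.36],o)
print(robot.move_straight([.5447,.0297,.251],vel=.12,contact_N=8))
f0=robot.current_ft_force()
robot.set_gripper(0.0,60)
print("gap",robot.current_finger_gap(),robot.current_tcp_pos(),f0,robot.current_ft_force())
robot.move_straight([.5447,.0297,.36],vel=.12)
print("gap",robot.current_finger_gap(),robot.current_ft_force(),robot.current_time_s())
c=robot.read_camera("side");cv2.imwrite("pics/lift.png",c["color"])
```

```text
False
gap 0.4284907929889849 [0.5447281  0.02978607 0.25161521] [-0.00230285  0.57969699 -0.07900652] [-1.19814989  1.30191136  5.34843224]
gap 0.43597210743667475 [-0.38378059 -0.36948838 -6.3527714 ] 5.0083
```

View pics/lift.png

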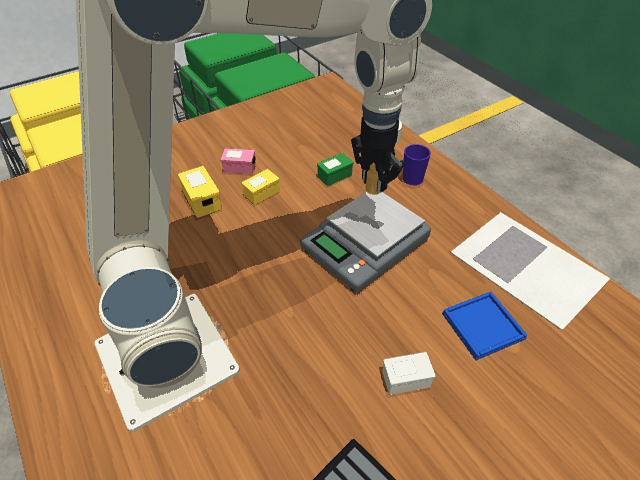

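The picture shows the weight held upright in the gripper at (373,178), and the pan is clear. Next it goes to the tray.

Run:
```python
from plant import robot
import numpy as np,cv2
o=[np.pi,0,np.radians(-171)]; o[2]=np.radians(180-10)-np.pi
o[2]=np.radians(-190+0) if False else np.radians(170)
q=robot.inverse_kinematics([.601,-.303,.34],o)
print(np.round(q,2))
robot.move_ptp([.601,-.303,.34],o)
print(robot.current_finger_gap())
robot.move_straight([.601,-.303,.2],vel=.12)
print(robot.move_straight([.601,-.303,.186],vel=.02,contact_N=4),robot.current_tcp_pos(),robot.current_ft_force())
robot.set_gripper(0.65)
robot.pause(.2)
robot.move_straight([.601,-.303,.34],vel=.15)
robot.set_gripper(1.0)
print(robot.current_finger_gap(),robot.current_ft_force(),robot.current_time_s())
robot.move_ptp([.4083,.339,.34],[np.pi,0,np.radians(-172)])
for n in("top","side","wrist"):
    c=robot.read_camera(n);cv2.imwrite(f"pics/{n}2.png",c["color"]); np.savez(n+"2.npz",**c)
```

```text
[-0.59  0.49  0.22  1.3   0.   -0.42]
0.4234211305247955
True [ 0.60094699 -0.302983    0.18962658] [-1.73614187  0.51222454  5.79995079]
0.9999248158460288 [-1.03524437  0.22911473 -0.3987928 ] 10.2833
```

View pics/side2.png

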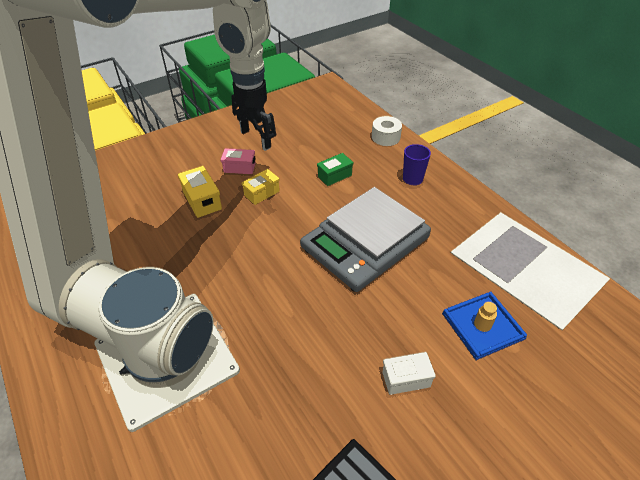

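View pics/wrist2.png

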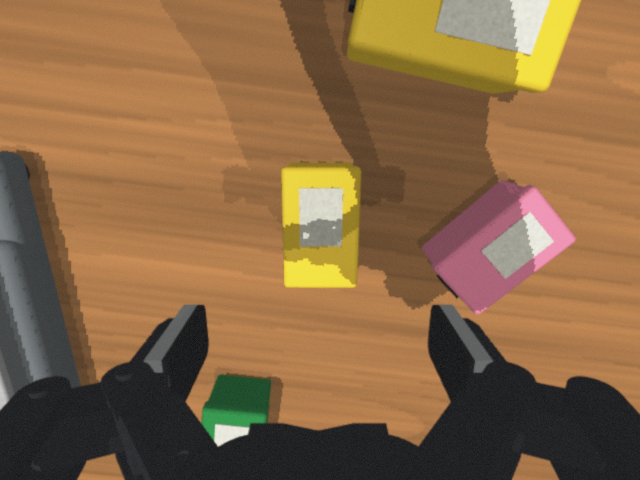

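The weight stands upright in the tray, side view (486,318). The wrist view shows the box at (321,227), aligned with the jaws and with finger room on both sides. I'll measure the box from the wrist camera and check the weight.

Run:
```python
from h import *
c=load("wrist2.npz")
k=[k for k in blobs(mask(c,(20,120,60),(36,255,255)),2000)]
m=mask(c,(20,90,50),(36,255,255))
for k in blobs(m,2000): print(k.reshape(-1,2).mean(0),*rect(c,k,.05))
P,u,v=pts(c,np.ones((480,640),bool))
s=(P[:,2]>.044)&(P[:,2]<.056)&(abs(u-321)<60)&(v>140)&(v<310)
b=np.zeros((480,640),np.uint8); b[v[s],u[s]]=255
for k in blobs(b,2000): print("depth",k.reshape(-1,2).mean(0),*rect(c,k,.05),np.median(P[s][:,2]))
c=load("top2.npz");P,u,v=pts(c,mask(c,(8,130,90),(26,255,255))>0)
for lo,hi in((.03,.06),(.064,.09)):
    s=(P[:,2]>lo)&(P[:,2]<hi)&(abs(P[:,0]-.6)<.06)&(abs(P[:,1]+.3)<.06); print("weight",P[s].mean(0),P[s][:,2].max(),s.sum())
```

```text
[320.44791667 224.99479167] [0.4069 0.3406] 91.7 54.6 7.8
[466.34681182  42.97822706] [0.2813 0.4088] 138.7 51.8 97.9
depth [320.15665796 225.91122715] [0.4086 0.3405] 88.5 54.2 7.7 0.04909292701387539
weight [ 0.5944094  -0.29614854  0.05535362] 0.059791048747970796 58
weight [ 0.60005979 -0.30125921  0.07317901] 0.07960135691597724 88
```

Run:
```python
from plant import robot
import numpy as np,cv2
o=[np.pi,0,np.radians(-172.2)]
robot.move_ptp([.408,.340,.30],o)
print(robot.move_straight([.408,.340,.195],vel=.1,contact_N=8))
robot.set_gripper(0.0,70)
print(robot.current_finger_gap(),robot.current_tcp_pos(),robot.current_ft_force())
robot.move_straight([.408,.340,.34],vel=.1)
print(robot.current_finger_gap(),robot.current_ft_force(),robot.current_time_s())
for n in("side","wrist"):
    c=robot.read_camera(n);cv2.imwrite(f"pics/{n}3.png",c["color"]); np.savez(n+"3.npz",**c)
a=cv2.imread("pics/side3.png")[60:240,150:390];b=cv2.imread("pics/wrist3.png")
cv2.imwrite("pics/c3.png",np.hstack([cv2.resize(a,(400,300)),cv2.resize(b,(400,300))]))
```

```text
False
0.6247059971876218 [0.40805376 0.34012413 0.19577576] [-1.21542676  0.31213644  6.39135019]
0.6282763198336387 [ 0.29215093  0.30523313 -2.94308122] 16.3
```

View pics/c3.png

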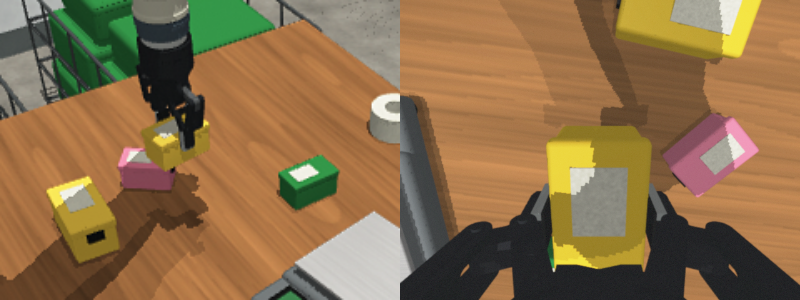

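The yellow box is held, right way up. I check its tilt in the grasp from depth.

Run:
```python
from h import *
c=load("wrist3.npz")
P,u,v=pts(c,np.ones((480,640),bool))
s=(P[:,2]>.16)&(P[:,2]<.25)&(u>245)&(u<395)&(v>200)&(v<420)
A=P[s]; k,*_=np.linalg.lstsq(np.c_[A[:,:2]-A[:,:2].mean(0),np.ones(len(A))],A[:,2],rcond=None); print("slope",k,s.sum(),A.mean(0),A.min(0),A.max(0))
```

```text
slope [0.07235119 0.01076274 0.19154229] 30845 [0.39663083 0.33943296 0.19154229] [0.3612384 0.3099078 0.1600015] [0.44473726 0.37150886 0.19568797]
```

Run:
```python
from h import *
c=load("wrist3.npz")
P,u,v=pts(c,np.ones((480,640),bool))
s=(P[:,2]>.16)&(P[:,2]<.25)&(u>255)&(u<385)&(v>225)&(v<400)
A=P[s]
for _ in range(6):
    k,*_=np.linalg.lstsq(np.c_[A[:,:2]-[.408,.34],np.ones(len(A))],A[:,2],rcond=None)
    r=A[:,2]-np.c_[A[:,:2]-[.408,.34],np.ones(len(A))]@k; A=A[abs(r)<max(.003,2*r.std())]
print(k,len(A),r.std(),A.min(0),A.max(0))
```

```text
[ 0.00524954 -0.00275856  0.19290766] 22330 0.0007060338207529738 [0.36213599 0.31505036 0.18968663] [0.43325686 0.36736752 0.19568797]
```

The box is level, with a slope under 0.01. I place it now.

Run:
```python
from plant import robot
import numpy as np,cv2
o=[np.pi,0,np.radians(-170.6)]
x,y=.5635,.0345
robot.move_ptp([x,y,.34],o)
print(robot.current_finger_gap())
robot.move_straight([x,y,.275],vel=.08)
print(robot.move_straight([x,y,.263],vel=.015,contact_N=4),robot.current_tcp_pos(),robot.current_ft_force())
robot.set_gripper(0.85)
robot.pause(.3)
robot.move_straight([x,y,.36],vel=.12)
robot.set_gripper(1.0)
print(robot.current_ft_force())
robot.move_ptp([.35,.35,.4],o)
robot.pause(.3)
print(robot.current_time_s())
for n in("side","top"):
    c=robot.read_camera(n);cv2.imwrite(f"pics/{n}4.png",c["color"]); np.savez(n+"4.npz",**c)
from h import *
for n in("top","side"):
    c=load(n+"4.npz");P,u,v=pts(c,np.ones((480,640),bool))
    s=(P[:,2]>.112)&(P[:,2]<.128)&(P[:,0]>.48)&(P[:,0]<.65)&(abs(P[:,1]-.03)<.08)
    m=np.zeros((480,640),np.uint8); m[v[s],u[s]]=255
    for k in blobs(m,200): print(n,"box",*rect(c,k,.12),P[s].mean(0))
    A=P[s]; print("slope",np.linalg.lstsq(np.c_[A[:,:2]-A[:,:2].mean(0),np.ones(len(A))],A[:,2],rcond=None)[0])
    s=(P[:,2]>.064)&(P[:,2]<.09)&(abs(P[:,0]-.6)<.06)&(abs(P[:,1]+.3)<.06); print("weight top",P[s].mean(0),s.sum())
```

```text
0.6308392275495921
True [0.56341612 0.0344726  0.26578323] [-1.6923068   0.16905432  5.45391736]
[ 0.87693281 -0.37048885 -0.97144723]
22.8583
top box [0.5627 0.0352] 90.3 55.0 9.2 [0.56264945 0.03512646 0.11986696]
slope [-0.00510411  0.00474877  0.11986696]
weight top [ 0.6000378  -0.30154539  0.07283254] 95
side box [0.5617 0.0299] 95.9 59.0 9.7 [0.56157031 0.02972595 0.12005964]
slope [0.00312415 0.02703272 0.12005964]
weight top [ 0.60029365 -0.30548196  0.07232101] 145
```

View pics/side4.png

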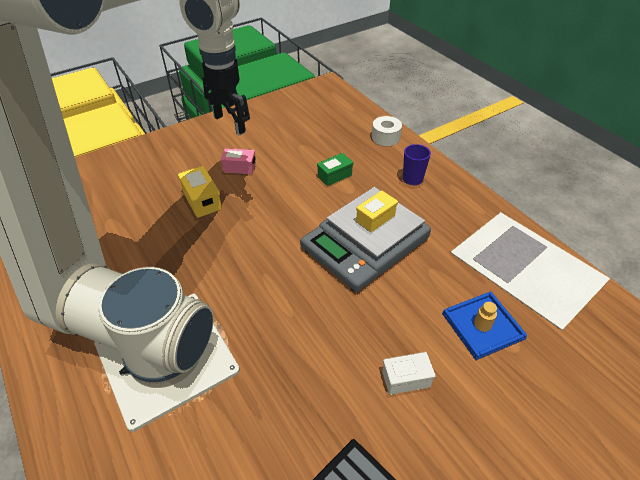

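The box sits flat in the middle of the pan (376,210), the weight is upright in the tray (486,318), and the arm is clear of everything. I'm handing in.

Run:
```python
from plant import robot
robot.hand_in()
print(robot.current_time_s())
```

```text
the job is handed in; nothing more can be done
the job is handed in; nothing more can be done
```

I moved the brass weight from the scale to the blue tray, then set the smaller yellow box on the middle of the steel pan, and handed the job in at about 23 s. The simulator reports no verdict, so these are my own last checks:

- **Box:** it is about 1 mm from the pan centre in the top view and about 3 mm in the side view. Its top is 120 mm above the bench, so it rests on the pan.
- **Tilt:** the top view puts the box's slope under 0.01 rad. The side view gave 0.027 rad, still well inside the limit.
- **Weight:** it stands upright, about 2 mm from the tray's centre in the top view and about 3 mm in the side view. Its top is at about 73 mm, as expected.
- **Pan and gripper:** nothing else was on the pan in the last picture, and the gripper was clear of everything.

The two cameras disagreed by up to about 5 mm in y, which is more than the quoted calibration but well within the 25 mm and 42 mm tolerances. No check failed. The load on the scale itself could not be read.

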